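# Hold the tin reader's plunger at half press

## Task

Log the wax tin on the code reader: turn the tin where it stands on its ring until its striped code squarely faces the reader's dark window, and let go of it. Then, with the closed fingers, press the reader's spring plunger about half way down, so that the guide's rim lies in the green band, and finish while still holding it there: it must not come back up, and it must never be driven deep into the red band. Keep the tin upright and leave the mallet, gouge, amber jar and rosette where they lie.

Things in the scene. Friction and masses are not known exactly. Their poses are not given: they have to be found in the camera images.
- reader: Fixed code reader, yaw varies. Origin under the centre of its dark base plate (120 mm in x, 250 in y, 8 thick). Grey housing 100 x 90 mm centred at y = -70 mm, top 85 mm above the bench; its side at y = -25 mm has a dark window with a red line looking along +y. The plunger's guide (29 mm across) stands mid-housing, rim 95 mm above the bench.
- window (a point): Centre of the dark window's face, 48 mm above the bench. Its axes are parallel to the reader's, so it looks along +y.
- stand (a point): Centre of the yellow-edged black ring, 72 mm across, printed on the base plate, where the tin stands: 95 mm in front of the window, 8 mm above the bench.
- tin: Loose green tin, brass lid: cylinder 54 mm across, 100 high, 0.2 to 0.35 kg, upright on the ring. Origin at the centre of its underside, z up. Its +x points to the side with the black-and-white striped code; a white stripe on the lid runs from the centre to the edge on that side. Starts turned 40 to 180 degrees, either way, from facing the window.
- code (a point): Middle of the striped code on the tin's side, 27 mm from the tin's axis along its +x, 40 mm above its underside.
- plunger (a joint): Spring plunger's travel in m, straight down: 0 released, 0.024 at the stop. Its stem above the guide's rim is banded from the bottom up: 8 mm white, 8 green, 8 red, so the rim lies in the green band at 0.008 to 0.016 (middle 0.012). Spring: 2 N to start moving, 500 N/m more: about 8 N at 0.012. Springs back when let go.
- plunger_top (a point): Centre of the flat top of the plunger's black round cap (32 mm across, 12 mm thick), over the middle of the housing; released it is 132 mm above the bench. It goes down with the plunger.
- mallet: Loose wooden mallet lying down, 270 mm long along its x (handle to -x), head 50 mm wide, 48 mm high; origin near its middle, on the bench. Bystander.
- gouge: Loose carving gouge lying down, 225 mm long along its x (dark wooden handle to -x, steel blade to +x), 26 mm thick; origin near the brass ferrule, on the bench. Bystander.
- jar: Loose amber glass jar with a white lid, 66 mm across, 101 mm high, without a code; origin under its centre. Bystander.
- rosette: Loose carved wooden rosette disc, 90 mm across, 22 mm high; origin under its centre. Bystander.

How it is judged:
By the outcome, as a careful person would: the job done as asked, in the order asked, and still so for the second after the job is handed in, while the arm keeps its last pose, push and grip.
It also fails if it takes over 56 s, if anything falls off the work surface, if the arm or the gripper's body presses on something with over 40 N, if the wrist force passes 120 N, or if a joint passes its speed limit or range.

## Robot

A 6-joint arm with a two-finger parallel gripper is mounted at the origin on the work surface. World frame = base frame: x ahead of the robot, y to its left, z up, the work surface at z = 0. Lengths are in mm, angles in rad, forces in N, time in s.
With the tool pointing down it reaches from about 250 to 775 mm from the base axis. Payload 8.9 kg.
Tool frame: the origin (TCP) lies midway between the tips of the shut fingers; the grasp point (between the pads) lies r.grip_point_offset behind it (r.grip_point_offset is the distance from the TCP to the grasp point, in mm); z points along the fingers, y is the line along which they close (so a half turn about z gives the same grasp; the last joint's range is limited). The gripper opens to 85 mm and grips with 20 to 120 N. Pads are 22 mm wide; open, the fingers measure 114 mm over their backs; the gripper's body (76 mm by 85 mm) begins 54 mm behind the grasp point. The pads swing forward as they close: fully open they stand 13 mm farther back than shut.
Start: joints at [-1.471, 0.291, -0.153, 1.127, 0, 1.431], TCP at [124.184, -510.1, 231.305] pointing down, gripper open.
Joint ranges: [-2.52, 2.52], [-0.91, 1.74], [-1.3, 1.37], [-1.96, 2.02], [-1.52, 1.47], [-3.14, 3.14]. Speed limits (rad/s): [2.22, 2.22, 2.79, 3.14, 3.14, 3.14].

## Interface

Orientations are given as a unit quaternion [x, y, z, w].
In Python, from cell import r, vision, workorder gives the robot as it stands (r), with the cameras (vision) and the job (workorder).
- The arm moves only by the shell command python3 drive.py 'ROWS' [FORCE]. ROWS is a JSON list of rows, 1 to 8 of them, each of 7 numbers: a rotation vector rx, ry, rz in rad, then dx, dy, dz in mm, then the finger opening in mm; each row shifts and turns the commanded pose from where the row before left it, along the tool's axes as they then stand; what a row does not reach is not made up. A row lasts 1/12 s, in which the tool goes at most 41.7 mm and 0.125 rad, less where a joint would pass 70% of its speed; a pose out of reach is approached as far as the arm can. The fingers move at their own pace and stop on an object; FORCE is the grip in N (left out, the last holds). Time passes only in rows, so rows that do not move let the fingers close. It prints the time, the measured TCP pose, the force, the opening and the grip force at its end.
- r.observe(): the state, without advancing time (a new reading comes with each control period).
- vision.capture(name): name is "scene" or "side" or "wrist"; returns the picture (384x512x3 uint8, blue, green, red); there is no depth.
- vision.calibration(name): a dict with "mtx" (3x3 intrinsics, pixels), "k1" (the pictures are not rectified: a ray, as slopes to the right and down, at radius r is drawn at 1 + k1 r^2 times it, then the intrinsics apply), "cam_to_world" (4x4, takes a point from camera to world coordinates); the wrist camera has in their place "tool_from_camera" (4x4, takes a point from camera to tool coordinates, whose origin is the TCP and whose axes are the flange's). Camera axes: x right, y down, z forward; pixel columns grow to the right and rows downward; lengths in mm; the calibration is good to about 2 mm. A picture is of the moment at which its call begins: read the wrist's pose just before it. calibration takes no time and is no camera call.
- workorder.hand_in(): hands the job in; it is judged then, once.
The state is a dict: "time": time; "q": joint angles; "joint_velocities": joint speeds; "joint_torque": joint torques, N m; "position": TCP position; "orientation": TCP orientation; "wrist_force": force on the tool from outside, world axes, zero at the start; "moment": the same for the moment, N m; "gripper_width": finger opening in mm; "finger_force": force on a finger pad.
Only numpy, scipy, OpenCV 4.12 (cv2) and the standard library are available. Lean on these libraries where they do the work, as an engineer would, in place of code of your own. Each camera call takes 0.05 s, during which the arm holds its last target. There are 200 camera calls.

## Working session

There is one attempt and no reset: what is moved stays moved. The work goes in short steps, Python scripts to look and compute and a shell command to move; the robot and the scene stay as the last step left them, time stands still between calls to the robot, and variables do not carry over. Pictures are saved under pics/ and viewed, at most 10 in all, crops included, and the job is handed in when it is done.

```bash
ls; mkdir -p pics; python3 - <<'E'
from cell import r, vision, workorder
import cv2,numpy as np
a=[vision.capture(n) for n in("scene","side")]
for n,i in zip(("scene","side"),a): cv2.imwrite(f"pics/{n}0.png",i); c=vision.calibration(n); print(n,c)
w=vision.capture("wrist");cv2.imwrite("pics/w0.png",w);print(vision.calibration("wrist"),r.grip_point_offset,r.observe())
E
```

```text
cell.py
drive.py
pics
scene {'mtx': array([[378.71752032,   0.        , 257.91838773],
       [  0.        , 378.71752032, 187.78532978],
       [  0.        ,   0.        ,   1.        ]]), 'k1': 0.017490904615893116, 'cam_to_world': array([[ 3.05874090e-01,  7.29764623e-01, -6.11461066e-01,
         1.01151826e+03],
       [ 9.52071871e-01, -2.34749481e-01,  1.96091391e-01,
        -9.43746323e+01],
       [-4.39607241e-04, -6.42134157e-01, -7.66592154e-01,
         6.69866980e+02],
       [ 0.00000000e+00,  0.00000000e+00,  0.00000000e+00,
         1.00000000e+00]])}
side {'mtx': array([[430.77551907,   0.        , 261.08529101],
       [  0.        , 430.77551907, 197.19125183],
       [  0.        ,   0.        ,   1.        ]]), 'k1': -0.04549597759404345, 'cam_to_world': array([[-8.15680104e-01, -3.56841039e-01,  4.55335524e-01,
         6.52514503e+01],
       [-5.78309630e-01,  5.23332018e-01, -6.25844686e-01,
         7.15837648e+02],
       [-1.49645907e-02, -7.73813977e-01, -6.33236124e-01,
         8.17568770e+02],
       [ 0.00000000e+00,  0.00000000e+00,  0.00000000e+0
[... 625 characters left out ...]
rray([-1.47124810e+00,  2.91138962e-01, -1.53887464e-01,  1.12666698e+00,
       -2.54696275e-06,  1.43151746e+00]), 'joint_velocities': array([ 0.00156423, -0.00252769,  0.00201081,  0.00055127,  0.00032412,
        0.00057937]), 'joint_torque': array([ 1.89092265e-03, -5.37368739e+01,  3.31521320e+01,  1.14060406e-02,
       -1.68547576e-04, -7.10603885e-06]), 'position': array([ 124.18086356, -509.80987919,  230.89485074]), 'orientation': array([ 9.92878571e-01,  1.19129939e-01,  7.63658347e-06, -4.48477281e-04]), 'wrist_force': array([ 0.48309286,  0.29943875, -0.07897569]), 'moment': array([-0.00038703,  0.0322137 ,  0.03243651]), 'finger_force': 0.0, 'gripper_width': 85.52307555555379}
```

View pics/scene0.png

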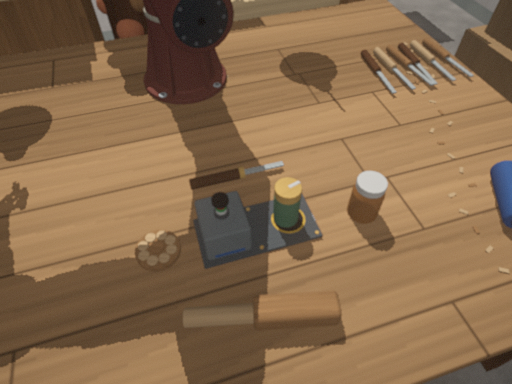

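View pics/side0.png

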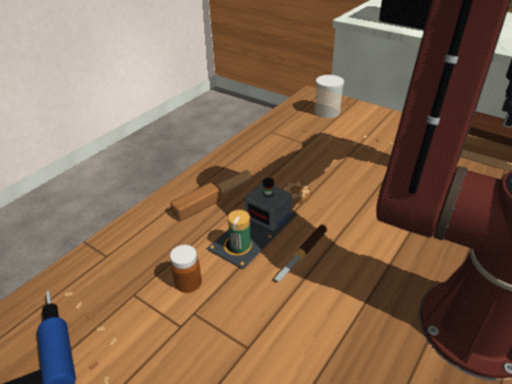

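The scene view shows the reader with its black cap at about (220,201), the tin lid at (288,186) with its stripe toward (295,184), the jar at (368,195) and the mallet at the bottom. The side view shows the window at about (262,213), the tin lid at (238,217) and the cap at (268,183). Next I'll measure from enlarged crops.

```bash
cat > h.py <<'E'
import numpy as np,cv2
from cell import r, vision, workorder
from scipy.spatial.transform import Rotation as R
def ray(name,px,T=None):
    c=vision.calibration(name);K=c["mtx"];p=np.atleast_2d(np.array(px,float))
    d=np.stack([(p[:,0]-K[0,2])/K[0,0],(p[:,1]-K[1,2])/K[1,1]],1);u=d.copy()
    for _ in range(10): u=d/(1+c["k1"]*(u**2).sum(1,keepdims=True))
    if T is None:T=c["cam_to_world"]
    return T[:3,3],np.c_[u,np.ones(len(u))]@T[:3,:3].T
def plane(name,px,z,T=None):
    o,d=ray(name,px,T);return o+d*((z-o[2])/d[:,2])[:,None]
def wristT(s):
    A=np.eye(4);A[:3,:3]=R.from_quat(s["orientation"]).as_matrix();A[:3,3]=s["position"];return A@vision.calibration("wrist")["tool_from_camera"]
E
python3 - <<'E'
from h import *
s=cv2.imread("pics/scene0.png");d=cv2.imread("pics/side0.png")
A=cv2.resize(s[160:280,180:330],None,fx=5,fy=5,interpolation=cv2.INTER_CUBIC)[:600]
B=cv2.resize(d[170:270,200:320],None,fx=6,fy=6,interpolation=cv2.INTER_CUBIC)
cv2.imwrite("pics/cs.png",A);cv2.imwrite("pics/cd.png",B)
E
```

```text
(no output)
```

View pics/cs.png

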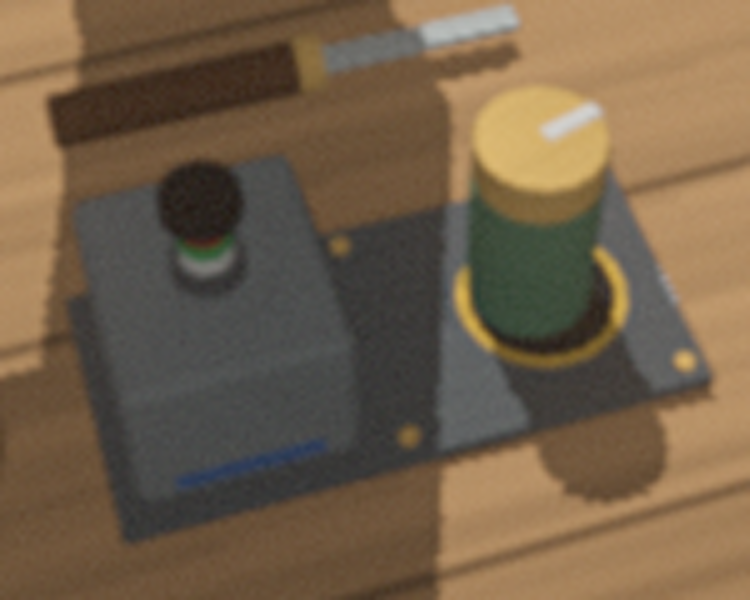

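View pics/cd.png

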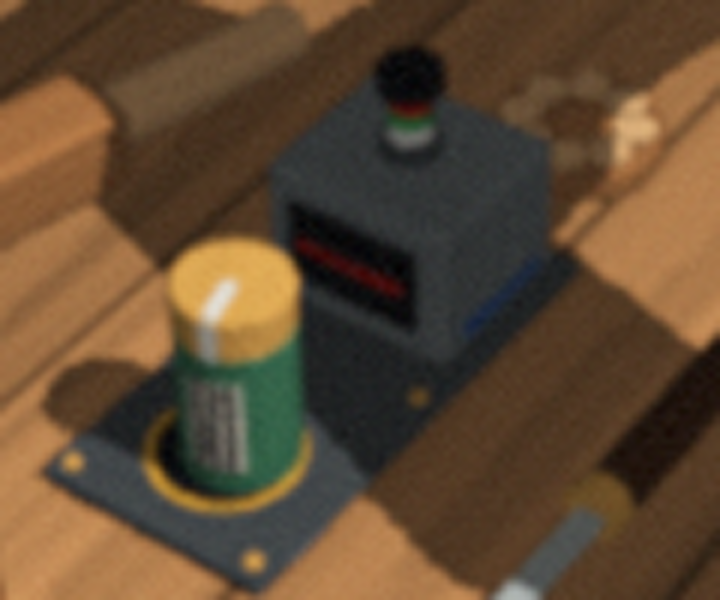

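The scene crop shows the cap top at (200,190), the lid centre at (540,138), and the stripe from (545,132) to (600,108). The plate's visible corners are at (125,540) and (710,380). In the side crop the cap is at (410,70), the lid at (235,285), the stripe tip at (208,325), and plate corners at (50,470), (258,590) and (575,262). So the code faces nearly away from the window.

```bash
python3 - <<'E'
from h import *
S=lambda p:np.array(p)/5+[180,160]-.4
D=lambda p:np.array(p)/6+[200,170]-.4
for n,f,L in(("scene",S,[("cap",(200,192),132),("lid",(540,138),108),("st0",(545,132),108),("st1",(600,108),108),("cA",(125,540),8),("cB",(710,380),8),("ring",(541,305),8)]),
 ("side",D,[("cap",(410,72),132),("lid",(235,285),108),("st0",(230,285),108),("st1",(209,322),108),("cB'",(50,470),8),("cC",(258,590),8),("cD",(575,262),8),("ring",(228,450),8)])):
    for k,p,z in L: print(n,k,plane(n,f(p),z)[0].round(1))
E
```

```text
scene cap [584.2 -30.3 132. ]
scene lid [579.6 104.5 108. ]
scene st0 [577.3 107.5 108. ]
scene st1 [572.4 132.4 108. ]
scene cA [643.9 -85.    8. ]
scene cB [646.1 160.5   8. ]
scene ring [589.6 107.6   8. ]
side cap [580.8 -24.7 132. ]
side lid [576.1 108.8 108. ]
side st0 [577.8 110.  108. ]
side st1 [571.1 132.5 108. ]
side cB' [641.1 163.9   8. ]
side cC [525.2 167.2   8. ]
side cD [525.3 -80.5   8. ]
side ring [584.8 110.4   8. ]
```

```bash
python3 drive.py '[[0,0,0,31.7,-22,0,85],[0,0,0,31.7,-22,0,85],[0,0,0,31.7,-22,0,85],[0,0,0,31.7,-22,0,85],[0,0,0,31.7,-22,0,85],[0,0,0,31.7,-22,0,85],[0,0,0,31.7,-22,0,85],[0,0,0,31.7,-22,0,85]]'
python3 drive.py '[[0,0,0,31.7,-22,0,85],[0,0,0,31.7,-22,0,85],[0,0,0,31.7,-22,0,85],[0,0,0,31.7,-22,0,85],[0,0,0,31.7,-22,0,85],[0,0,0,31.7,-22,0,85],[0,0,0,31.7,-22,0,85],[0,0,0,31.7,-22,0,85]]'
python3 drive.py '[[0,0,0,31.7,-22,0,85],[0,0,0,31.7,-22,0,85],[0,0,0,31.7,-22,0,85],[0,0,0,0,0,0,85],[0,0,0,0,0,0,85]]'
python3 - <<'E'
from h import *
s=r.observe();w=vision.capture("wrist");T=wristT(s);np.save("T1.npy",T)
cv2.imwrite("pics/w1.png",w);print(s["position"],s["orientation"],s["q"])
E
```

```text
time: 0.82
position: [329.7, -277.4, 231.3]
orientation: [0.993, 0.119, 0.0, 0.0]
wrist_force: [0.9, -0.5, -0.4]
gripper_width: 84.9
finger_force: 0.0
time: 1.48
position: [534.6, -46.2, 231.1]
orientation: [0.993, 0.119, -0.0, 0.0]
wrist_force: [0.1, -1.0, 0.0]
gripper_width: 84.7
finger_force: 0.0
time: 1.9
position: [611.0, 40.2, 230.2]
orientation: [0.993, 0.121, -0.001, -0.0]
wrist_force: [-0.8, -0.0, -0.2]
gripper_width: 84.9
finger_force: 0.0
[610.98986375  40.17520942 230.18832357] [ 9.92711548e-01  1.20512795e-01 -6.58422428e-04 -1.23068668e-04] [-5.36881231e-02  4.61321487e-01  9.86822261e-02  1.20949665e+00
  1.37816165e-05  2.84629161e+00]
```

View pics/w1.png

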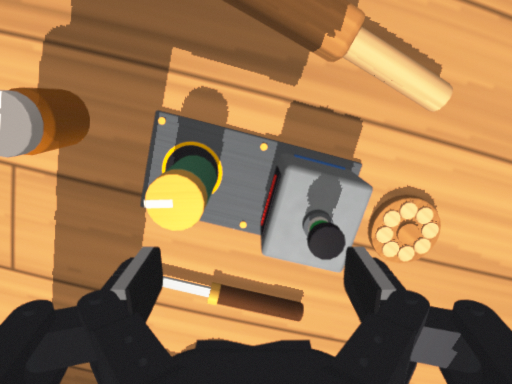

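The wrist view shows the lid at about (175,202) with its stripe pointing left to (146,203). The cap is at (326,241), the plate corners at (157,111), (144,206) and (361,163), the ring around (193,168), and the red window line at about (270,200).

```bash
python3 - <<'E'
from h import *
T=np.load("T1.npy");w=cv2.imread("pics/w1.png");h=cv2.cvtColor(w,cv2.COLOR_BGR2HSV)
P=lambda p,z:plane("wrist",p,z,T)[0].round(1)
def big(m,x0,x1,y0,y1):
    q=np.zeros_like(m);q[y0:y1,x0:x1]=m[y0:y1,x0:x1]
    c=max(cv2.findContours(q,0,2)[0],key=cv2.contourArea);return c
lid=cv2.inRange(h,(18,120,150),(34,255,255));wh=cv2.inRange(h,(0,0,200),(180,70,255))
c=big(cv2.morphologyEx(lid|wh,2,np.ones((7,7))),135,225,165,240);(x,y),rad=cv2.minEnclosingCircle(c);print("lid",x,y,rad,cv2.fitEllipse(c),P((x,y),108),P(cv2.fitEllipse(c)[0],108))
c=big(wh,135,185,190,215);q=c[:,0,:];print("stripe",q.min(0),q.max(0))
vx,vy,a,b=cv2.fitLine(c,2,0,.01,.01).ravel();A=P((a,b),108);B=P((a-20*vx,b-20*vy),108);print(A,B,np.degrees(np.arctan2(*(B-A)[[1,0]])),"sign check")
c=big(cv2.inRange(h,(0,0,0),(180,255,50)),303,350,220,262);(x,y),rad=cv2.minEnclosingCircle(c);print("cap",x,y,rad,P((x,y),132))
for k in((157,110),(144,206),(361,163)):print(P(k,8))
ring=cv2.inRange(h,(18,120,150),(34,255,255));q=np.zeros_like(ring);q[138:175,150:228]=ring[138:175,150:228];pts=np.argwhere(q)[:,::-1];W=plane("wrist",pts,8,T)[:,:2]
M=np.c_[2*W,np.ones(len(W))];s=np.linalg.lstsq(M,(W**2).sum(1),rcond=None)[0];print("ring",s[:2],np.sqrt(s[2]+s[:2]@s[:2]))
red=cv2.inRange(h,(0,150,100),(8,255,255))[160:235,255:290];pp=np.argwhere(red)[:,::-1]+[255,160];vx,vy,a,b=cv2.fitLine(pp.astype(np.float32),2,0,.01,.01).ravel();A=P((a-15*vx,b-15*vy),48);B=P((a+15*vx,b+15*vy),48);print("win",P((a,b),48),np.degrees(np.arctan2(*(B-A)[[1,0]])),len(pp))
E
```

```text
lid 174.49545288085938 202.025390625 30.207706451416016 ((174.92294311523438, 201.6161346435547), (55.39529800415039, 59.20901870727539), 136.57815551757812) [581.2 105.4 108. ] [581.7 105.1 108. ]
stripe [144 199] [172 207]
[576.5 120.9 108. ] [571.8 138.5 108. ] 104.9516773539245 sign check
cap 325.52630615234375 239.36842346191406 17.84718132019043 [588.2 -27.9 132. ]
[646.8 161.8   8. ]
[528.9 159.4   8. ]
[644.4 -83.2   8. ]
ring [588.65573705 109.91915706] 32.23590556314643
win [585.6  17.7  48. ] -0.5055378764809643 124
```

```bash
python3 drive.py '[[0,0,0,-6.7,-35.5,0,85],[0,0,0,-6.7,-35.5,0,85],[0,0,-0.105,0,0,0,85],[0,0,-0.105,0,0,15,85],[0,0,0,0,0,35,85],[0,0,0,0,0,0,85],[0,0,0,0,0,0,85]]'
python3 - <<'E'
from h import *
s=r.observe();w=vision.capture("wrist");T=wristT(s)
cv2.imwrite("pics/w2.png",w);h=cv2.cvtColor(w,cv2.COLOR_BGR2HSV)
print(s["position"],s["q"])
m=cv2.inRange(h,(18,120,150),(34,255,255))|cv2.inRange(h,(0,0,200),(180,70,255))
m=cv2.morphologyEx(m,2,np.ones((7,7)))
for c in cv2.findContours(m,0,2)[0]:
    if cv2.contourArea(c)>800:
        e=cv2.fitEllipse(c);print(e,cv2.contourArea(c),plane("wrist",e[0],108,T).round(1))
E
```

```text
time: 2.53
position: [578.9, 103.3, 180.6]
orientation: [0.975, 0.222, -0.002, -0.0]
wrist_force: [-0.5, 0.3, 0.8]
gripper_width: 85.3
finger_force: 0.0
[578.88080928 103.27434572 180.61558786] [ 5.23444792e-02  4.43802986e-01 -6.16117398e-02  1.06914684e+00
 -1.68160747e-04  2.74718249e+00]
((184.18551635742188, 329.82073974609375), (36.25462341308594, 73.42337036132812), 112.09988403320312) 1643.5 [[454.6 108.  108. ]]
((203.98968505859375, 295.49395751953125), (22.572681427001953, 81.08889770507812), 114.67232513427734) 1162.5 [[493.3 106.1 108. ]]
((55.80453872680664, 286.01318359375), (23.90654182434082, 47.92756652832031), 0.0) 1150.5 [[446.6 218.5 108. ]]
((17.51929473876953, 256.56549072265625), (22.400087356567383, 74.3901596069336), 110.94821166992188) 948.5 [[458.4 254.3 108. ]]
((198.40281677246094, 259.30462646484375), (11.258853912353516, 152.6144561767578), 112.9726333618164) 954.0 [[521.4 122.6 108. ]]
((500.9142150878906, 234.1436004638672), (15.766694068908691, 174.8623809814453), 119.27626037597656) 1134.0 [[641.  -80.8 108. ]]
((37.73426055908203, 212.09796142578125), (38.586692810058594, 43.36469650268555), 120.4463882446289) 1286.0 [[503.6 247.6 108. ]]
((251.0861358642578, 215.6324462890625), (84.47703552246094, 149.69740295410156), 110.02970123291016) 6623.0 [[571.3 101.6 108. ]]
((333.8397216796875, 122.72156524658203), (22.284725189208984, 71.2835693359375), 115.71749877929688) 1172.0 [[655.7  80.  108. ]]
((48.688655853271484, 105.8603744506836), (15.670610427856445, 100.91482543945312), 112.99542999267578) 924.5 [[583.  260.3 108. ]]
((235.0753173828125, 74.41319274902344), (26.452436447143555, 51.07847595214844), 102.11458587646484) 948.0 [[654.7 152.9 108. ]]
```

View pics/w2.png

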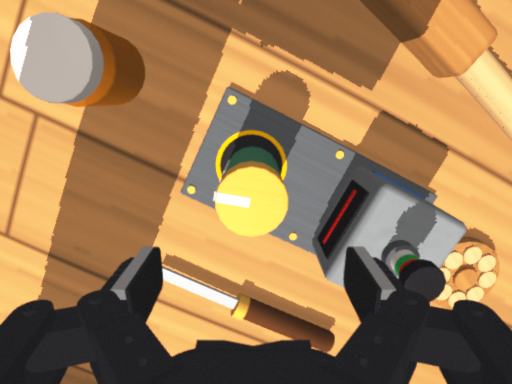

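The lid centre is now at about (251.5,201) with radius 36, and the stripe runs from its tip at (214,198) to (250,203). I'll segment the lid more tightly.

```bash
python3 - <<'E'
from h import *
s=r.observe();T=wristT(s);w=cv2.imread("pics/w2.png");h=cv2.cvtColor(w,cv2.COLOR_BGR2HSV)
m=cv2.inRange(h,(22,170,180),(34,255,255));q=np.zeros_like(m);q[160:242,205:295]=m[160:242,205:295];q=cv2.morphologyEx(q,2,np.ones((5,5)))
c=max(cv2.findContours(q,0,2)[0],key=cv2.contourArea);e=cv2.fitEllipse(cv2.convexHull(c));print(e)
for p in(e[0],(251.5,201),(214,198.5),(250,203)):print(plane("wrist",p,108,T).round(1))
for p in((442,279),):print("cap",plane("wrist",p,132,T).round(1))
for p in((232,87),(184,192),(434,191)):print("corner",plane("wrist",p,8,T).round(1))
# required tool-frame shift to lid
Rm=R.from_quat(s["orientation"]).as_matrix();L=plane("wrist",(251.5,201),108,T)[0];d=L-s["position"];d[2]=0;print(Rm.T@d,np.degrees(np.arctan2(Rm[1,0],Rm[0,0])))
E
```

```text
Traceback (most recent call last):
ValueError: max() iterable argument is empty
```

```bash
python3 - <<'E'
from h import *
s=r.observe();T=wristT(s);w=cv2.imread("pics/w2.png");h=cv2.cvtColor(w,cv2.COLOR_BGR2HSV);print(h[215,265],h[215,190])
for p in((251.5,201),(214,198.5),(250,203)):print(plane("wrist",p,108,T).round(1))
for p in((442,279),):print("cap",plane("wrist",p,132,T).round(1))
for p in((232,87),(184,192),(434,191)):print("corner",plane("wrist",p,8,T).round(1))
Rm=R.from_quat(s["orientation"]).as_matrix();L=plane("wrist",(251.5,201),108,T)[0];d=L-s["position"];d[2]=0;print(Rm.T@d,np.degrees(np.arctan2(Rm[1,0],Rm[0,0])))
E
```

```text
[ 28 146 255] [ 18 137 251]
[[582.7 106.1 108. ]]
[[572.6 131.4 108. ]]
[[580.8 106.4 108. ]]
cap [[595.7 -39.8 132. ]]
corner [[649.3 159.4   8. ]]
corner [[531.6 161.2   8. ]]
corner [[648.2 -79.1   8. ]]
[ 3.36548128e+00 -1.37255779e+00 -2.41341616e-03] 25.602590168504474
```

```bash
python3 drive.py '[[0,0,0,3.4,-1.4,0,85],[0,0,0,0,0,31,85],[0,0,0,0,0,31,85],[0,0,0,0,0,31,85],[0,0,0,0,0,31,85],[0,0,0,0,0,0,85],[0,0,0,0,0,0,50]]' 40
python3 drive.py '[[0,0,0,0,0,0,50],[0,0,0,0,0,0,50],[0,0,0,0,0,0,50],[0,0,0,0,0,0,50],[0,0,0,0,0,0,50],[0,0,0,0,0,0,50]]'
```

```text
time: 3.17
position: [583.1, 106.9, 57.8]
orientation: [0.975, 0.222, -0.001, -0.0]
wrist_force: [0.5, -0.2, 0.1]
gripper_width: 74.7
finger_force: 0.0
time: 3.67
position: [585.2, 107.3, 60.2]
orientation: [0.975, 0.223, 0.002, 0.0]
wrist_force: [-0.3, 0.6, 8.1]
gripper_width: 53.3
finger_force: 41.3
```

```bash
Q='[[0,0,-0.12,0,0,0,50]]'; python3 drive.py '[[0,0,-0.12,0,0,0,50],[0,0,-0.12,0,0,0,50],[0,0,-0.12,0,0,0,50],[0,0,-0.12,0,0,0,50],[0,0,-0.12,0,0,0,50],[0,0,-0.12,0,0,0,50],[0,0,-0.12,0,0,0,50],[0,0,-0.12,0,0,0,50]]'
python3 drive.py '[[0,0,-0.12,0,0,0,50],[0,0,-0.12,0,0,0,50],[0,0,-0.12,0,0,0,50],[0,0,-0.12,0,0,0,50],[0,0,-0.12,0,0,0,50],[0,0,-0.12,0,0,0,50],[0,0,-0.12,0,0,0,50],[0,0,-0.12,0,0,0,50]]'
python3 drive.py '[[0,0,-0.12,0,0,0,50],[0,0,-0.12,0,0,0,50],[0,0,-0.12,0,0,0,50],[0,0,-0.12,0,0,0,50],[0,0,-0.12,0,0,0,50],[0,0,-0.12,0,0,0,50],[0,0,-0.12,0,0,0,50],[0,0,-0.085,0,0,0,50]]'
python3 drive.py '[[0,0,0,0,0,0,50],[0,0,0,0,0,0,50],[0,0,0,0,0,0,50]]'
python3 - <<'E'
from h import *
s=r.observe();Rm=R.from_quat(s["orientation"]).as_matrix();print(np.degrees(np.arctan2(Rm[1,0],Rm[0,0])),s["q"])
a=vision.capture("scene");b=vision.capture("side");cv2.imwrite("pics/s3.png",a);cv2.imwrite("pics/d3.png",b)
w=vision.capture("wrist");cv2.imwrite("pics/w3.png",w)
f=lambda i,x,y:cv2.resize(i[y:y+100,x:x+100],(400,400),interpolation=cv2.INTER_CUBIC)
cv2.imwrite("pics/m3.png",np.hstack([f(a,220,140),f(b,190,180)]))
E
```

```text
time: 4.33
position: [585.8, 106.9, 60.1]
orientation: [0.76, 0.65, 0.002, 0.002]
wrist_force: [1.2, -0.6, 4.6]
gripper_width: 53.5
finger_force: 41.2
time: 5.0
position: [586.0, 107.6, 60.2]
orientation: [0.374, 0.927, 0.002, 0.003]
wrist_force: [2.2, 1.6, 4.1]
gripper_width: 53.4
finger_force: 41.1
time: 5.67
position: [585.9, 108.0, 60.3]
orientation: [-0.079, 0.997, 0.001, 0.003]
wrist_force: [1.6, 3.3, 6.7]
gripper_width: 52.8
finger_force: 41.2
time: 5.92
position: [585.7, 107.7, 60.2]
orientation: [-0.076, 0.997, 0.0, 0.003]
wrist_force: [1.3, 1.2, 6.4]
gripper_width: 53.4
finger_force: 41.2
-171.2613439029237 [ 0.05860875  0.55971572 -0.21299786  0.79235754  0.00103729 -0.09390804]
```

View pics/m3.png

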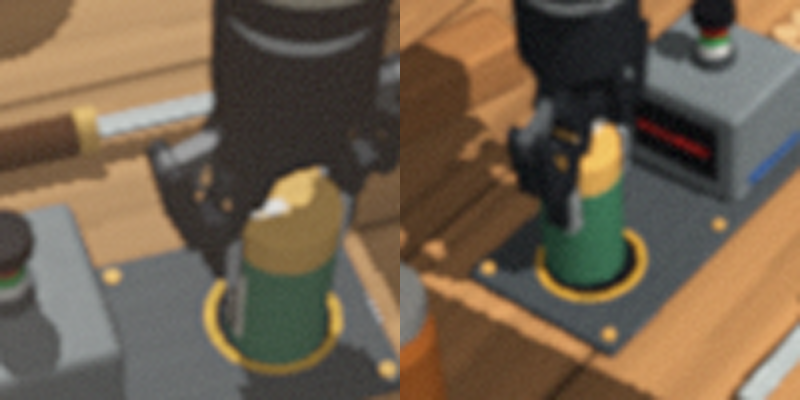

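The tin turned with the gripper: its stripe end now points toward the reader, at the left in the scene crop at about (265,208), and the tin is inside the ring. I'll release, rise and check.

```bash
python3 drive.py '[[0,0,0,0,0,0,85],[0,0,0,0,0,0,85],[0,0,0,0,0,0,85],[0,0,0,0,0,0,85],[0,0,0,0,0,0,85],[0,0,0,0,0,0,85],[0,0,0,0,0,0,85]]'
python3 drive.py '[[0,0,0,0,0,-30,85],[0,0,0,0,0,-35,85],[0,0,0,0,0,-40,85],[0,0,0,0,0,-40,85],[0,0,0,0,0,-30,85],[0,0,0,0,0,0,85],[0,0,0,0,0,0,85],[0,0,0,0,0,0,85]]'
python3 - <<'E'
from h import *
s=r.observe();w=vision.capture("wrist");np.save("T4.npy",wristT(s));cv2.imwrite("pics/w4.png",w)
a=vision.capture("scene");b=vision.capture("side");cv2.imwrite("pics/s4.png",a);cv2.imwrite("pics/d4.png",b)
E
```

```text
time: 6.65
position: [583.1, 107.0, 57.2]
orientation: [-0.076, 0.997, 0.0, -0.0]
wrist_force: [0.7, 0.3, 0.0]
gripper_width: 84.4
finger_force: 0.0
time: 7.32
position: [582.9, 107.0, 231.8]
orientation: [-0.076, 0.997, -0.0, -0.0]
wrist_force: [-0.4, 0.0, 0.1]
gripper_width: 85.0
finger_force: 0.0
```

View pics/w4.png

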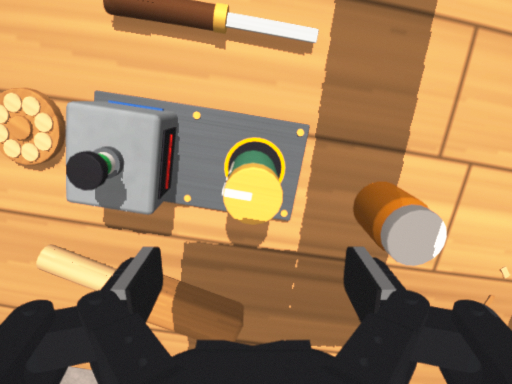

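The tin stands upright with its lid at about (252,192). The stripe runs from (253,196) to its tip at (222,193), pointing at the reader. The red window line is at x≈170 and the plate corners are at (96,92), (308,126) and (291,219).

```bash
python3 - <<'E'
from h import *
T=np.load("T4.npy");w=cv2.imread("pics/w4.png");h=cv2.cvtColor(w,cv2.COLOR_BGR2HSV)
P=lambda p,z:plane("wrist",p,z,T)[0]
ang=lambda v:np.degrees(np.arctan2(v[1],v[0])).round(2)
m=cv2.inRange(h,(0,0,200),(180,70,255));m[:180]=0;m[208:]=0;m[:,:215]=0;m[:,260:]=0
pts=np.argwhere(m)[:,::-1].astype(np.float32);vx,vy,a,b=cv2.fitLine(pts,2,0,.01,.01).ravel()
if vx>0:vx,vy=-vx,-vy
A=P((a,b),108);B=P((a+12*vx,b+12*vy),108);print(len(pts),"stripe",A,ang(B-A))
h2=cv2.inRange(h,(22,100,160),(34,255,255))|m
q=np.zeros_like(m);q[158:225,218:288]=h2[158:225,218:288];q=cv2.morphologyEx(q,2,np.ones((5,5)))
c=max(cv2.findContours(q,0,2)[0],key=cv2.contourArea);print(cv2.fitEllipse(c),cv2.minEnclosingCircle(c))
red=cv2.inRange(h,(0,150,100),(8,255,255));red[:,:158]=0;red[:,182:]=0;red[:120]=0;red[200:]=0
pp=np.argwhere(red)[:,::-1].astype(np.float32);vx,vy,a,b=cv2.fitLine(pp,2,0,.01,.01).ravel();print(len(pp),"win",P((a,b),48),ang(P((a+20*vx,b+20*vy),48)-P((a-20*vx,b-20*vy),48)))
C=[P(p,8) for p in((96,92),(308,126),(291,219.5))];print(np.round(C,1),ang(C[1]-C[0]),ang(C[1]-C[2]))
L=P((252.5,192),108);print("lid",L,"tip",P((222.5,193),108),ang(P((222.5,193),108)-L))
print("tip-win",)
d=cv2.inRange(h,(0,0,0),(180,255,55));d[:145]=0;d[195:]=0;d[:,:62]=0;d[:,125:]=0
c=max(cv2.findContours(d,0,2)[0],key=cv2.contourArea);(x,y),rd=cv2.minEnclosingCircle(c);print("cap",x,y,rd,P((x,y),132),P((x,y),126))
s=r.observe();Rm=R.from_quat(s["orientation"]).as_matrix();print(s["position"],Rm.round(3))
E
```

```text
255 stripe [591.73810801  94.17144363 108.        ] -94.32
((253.0234832763672, 194.2602081298828), (54.09305953979492, 57.877628326416016), 93.58268737792969) ((251.7987060546875, 194.2532501220703), 30.258304595947266)
137 win [583.45792836  17.74421957  48.        ] 179.33
[[526.6 -81.2   8. ]
 [528.6 163.5   8. ]
 [644.5 165.4   8. ]] 89.52 -179.07
lid [587.93400286 108.09036811 108.        ] tip [592.88190386  81.95975815 108.        ] -79.28
tip-win
cap 87.0 171.0 20.880712509155273 [583.90040732 -27.09503272 132.        ] [585.68146781 -30.15300499 126.        ]
[582.3370601  106.97971342 230.85900689] [[-0.988 -0.152 -0.003]
 [-0.152  0.988 -0.   ]
 [ 0.003  0.    -1.   ]]
```

```bash
python3 - <<'E'
from h import *
ang=lambda v:np.degrees(np.arctan2(v[1],v[0])).round(2)
o=[]
for n,f,(x0,x1,y0,y1),k in(("wrist","w4",(215,262,180,210),1),("scene","s4",(270,305,172,205),1),("side","d4",(220,260,200,240),1)):
    w=cv2.imread(f"pics/{f}.png");h=cv2.cvtColor(w,cv2.COLOR_BGR2HSV);T=np.load("T4.npy") if n=="wrist" else None
    m=cv2.inRange(h,(0,0,170),(180,75,255));q=np.zeros_like(m);q[y0:y1,x0:x1]=m[y0:y1,x0:x1]
    c=max(cv2.findContours(q,0,1)[0],key=cv2.contourArea);q[:]=0;cv2.drawContours(q,[c],-1,255,-1)
    pts=np.argwhere(q)[:,::-1];W=plane(n,pts,108,T)[:,:2].astype(np.float32)
    v=cv2.fitLine(W,2,0,.01,.01).ravel();print(n,len(pts),pts.min(0),pts.max(0),W.mean(0),ang(v[:2]),"ext",np.ptp(W@v[:2]))
    i=w[180-20:180+80-20,(230 if n!="scene" else 240)-20:][:, :100];o.append(cv2.resize(w[155:225,(215 if n!='side' else 205):][:, :70],(266,266),interpolation=cv2.INTER_CUBIC) if n!="scene" else cv2.resize(w[155:225,255:325],(266,266),interpolation=cv2.INTER_CUBIC))
cv2.imwrite("pics/m4.png",np.hstack(o))
E
```

```text
wrist 266 [221 182] [251 200] [591.6458   93.81118] 85.27 ext 27.006454
scene 54 [278 190] [291 195] [590.09515  93.90312] 89.76 ext 27.104897
side 20 [234 209] [241 214] [590.76965   94.546555] 88.91 ext 22.074959
```

View pics/m4.png

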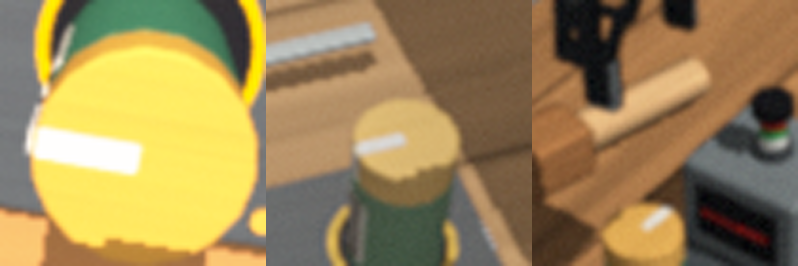

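The crops agree: the code's side and stripe point at the window. The scene fit gives 89.8°, the side fit 88.9°, and the wrist corners agree within about 2°, against a reader axis of about 90°. The tin is upright inside the ring, so next is the plunger, at about (586,-29).

```bash
python3 drive.py '[[0,0,0,4.3,-33.7,0,0],[0,0,0,4.3,-33.7,0,0],[0,0,0,4.3,-33.7,0,0],[0,0,0,4.3,-33.7,0,0],[0,0,0,0,0,0,0],[0,0,0,0,0,0,0],[0,0,0,0,0,0,0],[0,0,0,0,0,0,0]]' 30
python3 drive.py '[[0,0,0,0,0,25,0],[0,0,0,0,0,25,0],[0,0,0,0,0,25,0],[0,0,0,0,0,10,0],[0,0,0,0,0,0,0],[0,0,0,0,0,0,0],[0,0,0,0,0,0,0]]'
python3 - <<'E'
from h import *
a=vision.capture("scene");b=vision.capture("side")
f=lambda i,x,y:cv2.resize(i[y:y+70,x:x+70],(400,400),interpolation=cv2.INTER_CUBIC)
cv2.imwrite("pics/m5.png",np.hstack([f(a,185,160),f(b,235,150)]));print(r.observe()["q"])
E
```

```text
time: 8.13
position: [586.3, -27.8, 231.8]
orientation: [-0.077, 0.997, 0.0, -0.0]
wrist_force: [-0.7, 0.8, 0.2]
gripper_width: 0.3
finger_force: 0.0
time: 8.72
position: [587.6, -28.5, 148.8]
orientation: [-0.076, 0.997, -0.0, 0.001]
wrist_force: [-0.9, 0.3, -0.5]
gripper_width: 0.2
finger_force: 0.0
[-1.73165138e-01  4.62987277e-01 -1.18564511e-01  9.86765297e-01
 -1.26853453e-05 -3.25638398e-01]
```

View pics/m5.png

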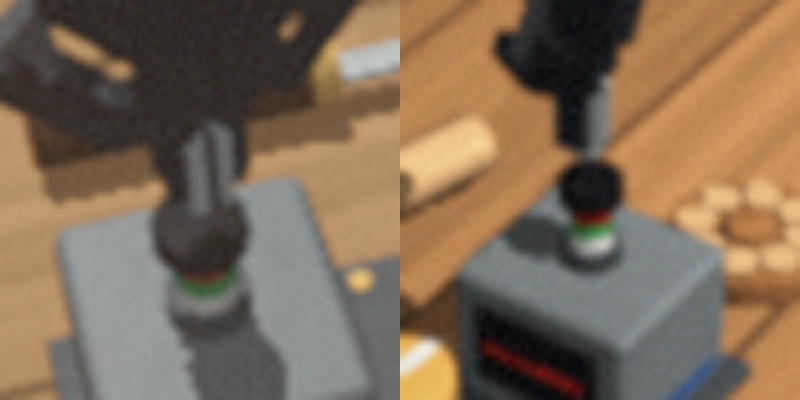

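The closed fingertips are centred over the cap in both views. Now I'll press in small steps.

```bash
python3 drive.py '[[0,0,0,0,0,7,0],[0,0,0,0,0,7,0],[0,0,0,0,0,2,0],[0,0,0,0,0,2,0],[0,0,0,0,0,2,0],[0,0,0,0,0,0,0],[0,0,0,0,0,0,0]]'
```

```text
time: 9.4
position: [586.5, -28.8, 127.4]
orientation: [-0.076, 0.997, -0.0, -0.0]
wrist_force: [-1.1, 0.5, 3.8]
gripper_width: 0.1
finger_force: 2.0
```

```bash
python3 drive.py '[[0,0,0,0,0,2,0],[0,0,0,0,0,2,0],[0,0,0,0,0,2,0],[0,0,0,0,0,1.5,0],[0,0,0,0,0,0,0],[0,0,0,0,0,0,0],[0,0,0,0,0,0,0]]'
```

```text
time: 9.98
position: [586.6, -28.8, 120.1]
orientation: [-0.076, 0.997, -0.0, 0.0]
wrist_force: [-3.2, 0.7, 7.7]
gripper_width: 0.5
finger_force: 3.8
```

```bash
python3 drive.py '[[0,0,0,0,0,0,0],[0,0,0,0,0,0,0],[0,0,0,0,0,0,0],[0,0,0,0,0,0,0]]'
python3 - <<'E'
from h import *
def cnt(w,b):
    x0,x1,y0,y1=b;h=cv2.cvtColor(w,cv2.COLOR_BGR2HSV)[y0:y1,x0:x1]
    return [int((cv2.inRange(h,l,u)>0).sum()) for l,u in(((45,90,50),(80,255,255)),((0,120,60),(9,255,255)),((0,0,130),(180,40,255)))]
for n,b in(("scene",(210,232,195,222)),("side",(258,280,175,200))): 
    i=vision.capture(n);print(n,"before",cnt(cv2.imread(f"pics/{'s4' if n=='scene' else 'd4'}.png"),b),"now G,R,W",cnt(i,b))
s=r.observe();print(s["position"],s["wrist_force"])
E
```

```text
time: 10.32
position: [586.6, -28.8, 120.1]
orientation: [-0.076, 0.997, -0.0, 0.0]
wrist_force: [-1.8, 0.3, 8.3]
gripper_width: 0.2
finger_force: 3.8
scene before [5, 3, 158] now G,R,W [0, 0, 134]
side before [7, 7, 14] now G,R,W [3, 10, 99]
[586.60423949 -28.81284969 120.14481585] [-3.32513813 -0.50812473  6.44583439]
```

```bash
python3 -c "
from cell import r, vision, workorder
print(workorder.hand_in())"
```

```text
the job is handed in; nothing more can be done
None
```

I turned the tin so its code faces the reader window to within about 2°, let it go upright inside its ring, and handed the job in at about 10.4 s with the plunger held about 12 mm down (roughly 8 N) in the green band; the verdict was not shown.

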